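# Stow the button tray under the slatted riser

## Task

A big coat button has come off in the wash: put it in the shallow grey tray on the worktop, laying it flat on the tray's floor. Then slide the tray along the worktop, without lifting it, in between the cheeks of the low slatted riser and under its slats until it sits squarely against the back stop. Leave everything else where it stands.

Things in the scene. Friction and masses are not known exactly. Their poses are not given: they have to be found in the camera images.
- tray: Shallow open tray of grey plastic, loose, 0.2 to 0.45 kg, on the worktop in front of the riser (robot's side), up to 55 mm off the bay's middle line and 0.3 rad askew. 120 mm along its x, 130 mm along its y, 30 mm high, walls and floor 5 mm thick. Origin: centre of its underside, z up. Sliding it takes 2 to 9 N.
- button: Big round dark-brown coat button, loose flat disc 46 mm in diameter and 7 mm thick, lying flat on the worktop to the left or right of the tray; four small sewing holes. Origin: centre of its underside, z up.
- riser: Low fixed riser: two white cheeks under a roof of five light wooden slats. 170 mm deep (x), 174 mm wide (y), 58 mm high; slats' underside at 50 mm. Origin: centre of its footprint at worktop level. Open front at x = -85 mm, facing the robot; the tray goes in along +x. Inner faces of the cheeks at y = -72 and +72 mm: 7 mm of room each side of the tray.
- bay (a point): Tray's home: where its origin is when it stands against the back stop. On the bay's middle line at worktop level, 35 mm in front (-x) of the riser's origin, riser's axes. The white stop between the cheeks, 46 mm high, has its face 60 mm beyond this point. The tray at home still stands 10 mm out of the riser's front, so nothing need reach under the slats.
- spool: Bystander: wooden thread spool, 38 mm diameter, 48 mm high, on the other side of the tray from the button. Origin: centre of its underside.
- detergent: Bystander: white detergent bottle, 72 mm diameter, 210 mm high, left of the riser. Origin: centre of its underside.
- jar: Bystander: glass jar with a steel lid, 68 mm diameter, 110 mm high, right of the riser. Origin: centre of its underside.
- scoop: Bystander: white measuring cup, 68 mm diameter, 60 mm high, at the front left. Origin: centre of its underside.
- brush: Bystander: clothes brush with wooden back, 140 x 45 x 34 mm, at the front right. Origin: centre of its underside.
- peg: Bystander: wooden clothes peg, 74 x 13 x 11 mm, lying just left of the riser. Origin: centre of its underside.
- soap: Bystander: bar of soap, 75 x 48 x 26 mm, just right of the riser. Origin: centre of its underside.
- tin: Bystander: small metal tin, 44 mm diameter, 55 mm high, standing on the rear half of the riser's slats. Origin: centre of its underside.
Things that resemble listed ones, but are neither listed nor needed, are in the scene too. What is shaped like the button but purple or yellow is not meant.

How it is judged:
By the outcome, as a careful person would: the job done as asked, in the order asked, and still so for the second after the job is handed in, with the robot touching nothing.
It also fails if it takes over 72 s, if anything falls off the work surface, if the arm or the gripper's body presses on something with over 40 N, if the wrist force passes 120 N, or if a joint passes its speed limit or range.

## Robot

A 7-joint arm with a two-finger parallel gripper is mounted at the origin on the work surface. World frame = base frame: x ahead of the robot, y to its left, z up, the work surface at z = 0. Lengths are in m, angles in rad, forces in N, time in s.
With the tool pointing down it reaches from about 0.425 to 1.025 m from the base axis. Payload 9.4 kg.
Tool frame: the origin (TCP) lies midway between the tips of the shut fingers; the grasp point (between the pads) lies 19 mm behind it; z points along the fingers, y is the line along which they close (so a half turn about z gives the same grasp; the last joint's range is limited). The gripper opens to 85 mm and grips with 20 to 120 N. Pads are 22 mm wide; open, the fingers measure 114 mm over their backs; the gripper's body (76 mm by 85 mm) begins 54 mm behind the grasp point. The pads swing forward as they close: fully open they stand 13 mm farther back than shut.
Start: joints at [1.195, 0.599, -0.003, 1.599, 0.002, 0.943, -0.08], TCP at [0.213, -0.693, 0.231] pointing down, gripper open.
Joint ranges: [-2.57, 2.57], [-0.35, 1.97], [-1.29, 1.29], [0.11, 2.56], [-1.05, 4.19], [0.11, 1.86], [-2.63, 2.63]. Speed limits (rad/s): [2.22, 2.22, 3.01, 3.01, 3.14, 3.14, 3.14].

## Interface

Orientations are given as a unit quaternion [w, x, y, z].
In Python, from cell import status, vision, ticket gives the robot as it stands.
- The arm moves only by the tool step_arm, never from a script. Its argument "deltas" is a list of rows, each an object with "gripper": the closure in counts, from 0 (fully open) to 255 (shut); "travel": the shift along the world's x, y, z in m, a list of three; "rot": the turn, a rotation vector about the world's x, y, z in units of 6 degrees (1.0 is 6 degrees), a list of three. A call has 1 to 5 rows; each row shifts and turns the commanded pose from where the row before left it; what a row does not reach is not made up. A row lasts 1/12 s, in which the tool goes at most 41.7 mm and 7.16 degrees, less where a joint would pass 70% of its speed; a pose out of reach is approached as far as the arm can. A call is refused whole if a number of a shift passes 0.0417 or a number of a turn 1, either way. A call with a gripper value outside its range is refused whole. The fingers move at their own pace and stop on an object; "grip_force" is the grip in N (left out, the last holds). Time passes only in rows, so rows that do not move let the fingers close. It gives the time, the measured TCP pose, the force, the opening and the grip force at its end, in the units of the state.
- status.get_state(): the state, without advancing time (a new reading comes with each control period).
- vision.snapshot(name): name is "side" or "top"; returns a dict with "pixels" (384x512x3 uint8, red, green, blue), "z_map" (384x512 float32, m along the optical axis (not along the pixel's ray), 0 where there is no reading), "K" (3x3 intrinsics, pixels), "world_to_cam" (4x4, takes a point from world to camera coordinates). Camera axes: x right, y up, looking along -z (the intrinsics and any distortion apply to the point x, -y, -z); pixel columns grow to the right and rows downward; lengths in m; the calibration is good to about 2 mm. A picture is of the moment at which its call begins.
- ticket.hand_in(): hands the job in; it is judged then, once.
The state is a dict: "clock": time; "qpos": joint angles; "qd": joint speeds; "effort": joint torques, N m; "tcp_pos": TCP position; "orientation": TCP orientation; "contact_force": force on the tool from outside, world axes, zero at the start; "torque": the same for the moment, N m; "gripper_width": finger opening in m; "gripper_force": force on a finger pad.
Only numpy, scipy, OpenCV 4.12 (cv2) and the standard library are available. Lean on these libraries where they do the work, as an engineer would, in place of code of your own. Each camera call takes 0.05 s, during which the arm holds its last target. There are 200 camera calls.

## Working session

There is one attempt and no reset: what is moved stays moved. The work goes in short steps, Python scripts to look and compute and a tool call to move; the robot and the scene stay as the last step left them, time stands still between calls to the robot, and variables do not carry over. Pictures are saved under pics/ and viewed, at most 10 in all, crops included, and the job is handed in when it is done.

Besides the shell and the picture viewer there is one more tool, called after "Emit:" by a JSON object that holds its "fn" and its "kwargs". step_arm: Moves the arm, as the interface text tells. Its arguments: {"type":"object","properties":{"deltas":{"type":"array","items":{"type":"object","properties":{"gripper":{"type":"number"},"travel":{"type":"array","items":{"type":"number"}},"rot":{"type":"array","items":{"type":"number"}}}}},"grip_force":{"type":"number"}},"required":["deltas"]}

```bash
mkdir -p pics
cat > h.py <<'E'
import numpy as np, cv2
from cell import status, vision, ticket
def snap(n):
    s=vision.snapshot(n); s['C']=np.linalg.inv(s['world_to_cam']); return s
def cloud(s):
    h,w=s['z_map'].shape; K=s['K']; u,v=np.meshgrid(np.arange(w),np.arange(h)); z=s['z_map']
    P=np.stack([(u-K[0,2])/K[0,0]*z,-(v-K[1,2])/K[1,1]*z,-z,np.ones_like(z)],-1)
    return (P@s['C'].T)[...,:3]
def ray(s,u,v,h):
    K=s['K']; d=s['C'][:3,:3]@np.array([(u-K[0,2])/K[0,0],-(v-K[1,2])/K[1,1],-1]); o=s['C'][:3,3]
    return o+d*(h-o[2])/d[2]
def save(s,f): cv2.imwrite(f,s['pixels'][...,::-1])
E
python3 - <<'E'
from h import *
a=snap('top');b=snap('side')
for n,s in(('top',a),('side',b)):
    np.savez(n+'0.npz',**s); save(s,f'pics/{n}0.png'); print(n,s['K'].round(1).tolist(),s['C'].round(3).tolist(), (s['z_map']==0).mean())
print(status.get_state())
E
```

```text
top [[362.2, 0.0, 253.9], [0.0, 362.2, 184.2], [0.0, 0.0, 1.0]] [[-0.03, 0.985, -0.171, 0.41], [-0.999, -0.028, 0.015, 0.007], [0.01, 0.171, 0.985, 0.887], [0.0, 0.0, 0.0, 1.0]] 0.003931681315104167
side [[348.8, 0.0, 255.1], [0.0, 348.8, 189.2], [0.0, 0.0, 1.0]] [[-0.859, 0.348, -0.376, 0.218], [-0.512, -0.552, 0.658, 0.531], [0.021, 0.757, 0.653, 0.596], [0.0, 0.0, 0.0, 1.0]] 0.004185994466145833
{'clock': 0.1, 'qpos': array([ 1.19532066,  0.60007934, -0.00252095,  1.60003709,  0.00178703,
        0.9429074 , -0.07981214]), 'qd': array([ 0.0005376 , -0.00206443, -0.00120482, -0.00073045,  0.00055464,
        0.00082002,  0.00111085]), 'effort': array([ 5.82479755e-03, -7.77990746e+01,  1.57096244e+00, -2.58621812e+01,
        1.27869268e-02,  5.49439035e-03,  7.12975407e-05]), 'tcp_pos': array([ 0.21325912, -0.69248854,  0.23048348]), 'orientation': array([-6.93397834e-04,  9.88860618e-01,  1.48842762e-01, -1.72603659e-04]), 'contact_force': array([ 0.39019608,  0.02086714, -0.26689332]), 'torque': array([-0.0696278 ,  0.00545046, -0.01080862]), 'gripper_force': 0.0, 'gripper_width': 0.08566200206626247}
```

View pics/top0.png

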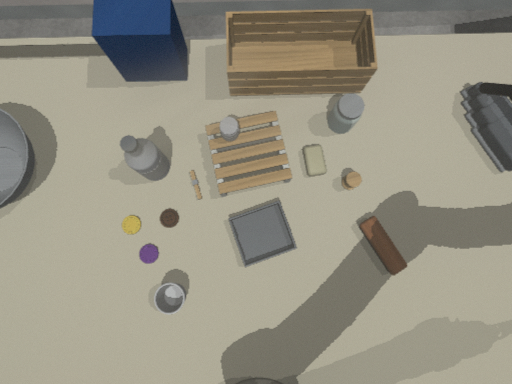

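View pics/side0.png

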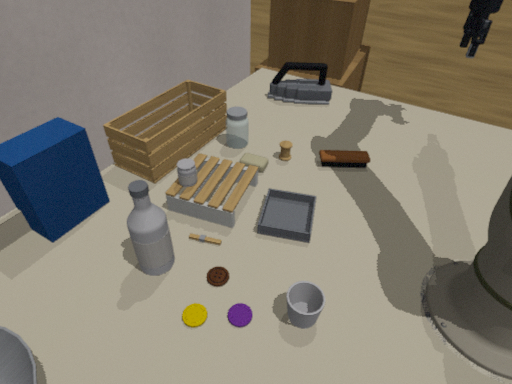

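The top view shows three discs: brown at (170,218), yellow at (132,225) and purple at (149,254). In the side view the brown one is at (218,276). The brown one with sewing holes fits the description. The tray is at (262,233), the riser at (249,153) and the spool at (351,180).

```bash
cat > m.py <<'E'
from h import *
def rect(P,m):
    m=cv2.morphologyEx(m.astype(np.uint8),cv2.MORPH_OPEN,np.ones((2,2)))
    n,l,st,c=cv2.connectedComponentsWithStats(m); 
    q=P[m>0][:,:2]; r=cv2.minAreaRect((q*1000).astype(np.float32)); return r
def button(s,box,h=.007):
    hsv=cv2.cvtColor(s['pixels'],cv2.COLOR_RGB2HSV); u0,v0,u1,v1=box
    m=np.zeros(hsv.shape[:2],np.uint8); m[v0:v1,u0:u1]=(hsv[v0:v1,u0:u1,2]<95)&(hsv[v0:v1,u0:u1,1]>70)
    c=max(cv2.findContours(m,cv2.RETR_EXTERNAL,cv2.CHAIN_APPROX_NONE)[0],key=cv2.contourArea)
    e=cv2.fitEllipse(c); return e,ray(s,*e[0],h)
E
python3 - <<'E'
from m import *
S={n:dict(np.load(n+'0.npz')) for n in('top','side')}
for n,bb in(('top',(150,200,188,236)),('side',(200,260,236,292))):
    s=S[n];P=cloud(s);e,p=button(s,bb)
    u,v=map(int,e[0]); print(n,'button',e,p.round(4),'depth pt',P[v-3:v+4,u-3:u+4].reshape(-1,3).mean(0).round(4))
    X,Y,Z=P[...,0],P[...,1],P[...,2]
    print(' table z',np.median(Z[(X>.4)&(X<.9)&(abs(Y)<.3)&(Z<.02)]))
    t=(X>.42)&(X<.62)&(Y>-.15)&(Y<.12)
    m=t&(Z>.024)&(Z<.036); print(' tray rim',rect(P,m),m.sum(),Z[m].mean(),' floor',np.median(Z[t&(Z>.003)&(Z<.012)]))
    t=(X>.57)&(X<.86)&(Y>-.12)&(Y<.16)
    m=t&(Z>.053)&(Z<.063); print(' slats',rect(P,m),m.sum(),Z[m].mean())
# corners by outline in top
a=S['top'];b=S['side']
ims=[cv2.resize(s['pixels'][v0:v1,u0:u1,::-1],(400,300),interpolation=cv2.INTER_CUBIC) for s,(u0,v0,u1,v1) in((a,(110,190,210,265)),(a,(190,100,330,275)),(b,(175,255,275,330)),(b,(160,140,330,268)))]
cv2.imwrite('pics/crop1.png',np.vstack([np.hstack(ims[:2]),np.hstack(ims[2:])]))
E
```

```text
top button ((169.23472595214844, 218.24989318847656), (11.235516548156738, 14.047861099243164), 129.23876953125) [0.4854 0.2017 0.007 ] depth pt [0.486  0.2022 0.0071]
 table z 0.00012919278124179367
 tray rim ((489.13983154296875, -77.15660095214844), (134.6756134033203, 269.8220520019531), 35.34524917602539) 358 0.02879921362830775  floor 0.005043141777269833
 slats ((609.5625, 4.205528259277344), (209.658935546875, 398.18963623046875), 87.31583404541016) 3128 0.05764680178289119
side button ((217.2995147705078, 276.1257019042969), (18.228973388671875, 21.165054321289062), 82.9822998046875) [0.4845 0.2069 0.007 ] depth pt [0.4857 0.2064 0.006 ]
 table z -0.0007762628195717713
 tray rim ((452.44219970703125, 204.88902282714844), (244.6972198486328, 765.7320556640625), 18.018321990966797) 457 0.028372787030966243  floor 0.004564433614556163
 slats ((504.6657409667969, 138.1998291015625), (279.96148681640625, 932.0333251953125), 52.86362838745117) 1998 0.05666494658456202
```

View pics/crop1.png

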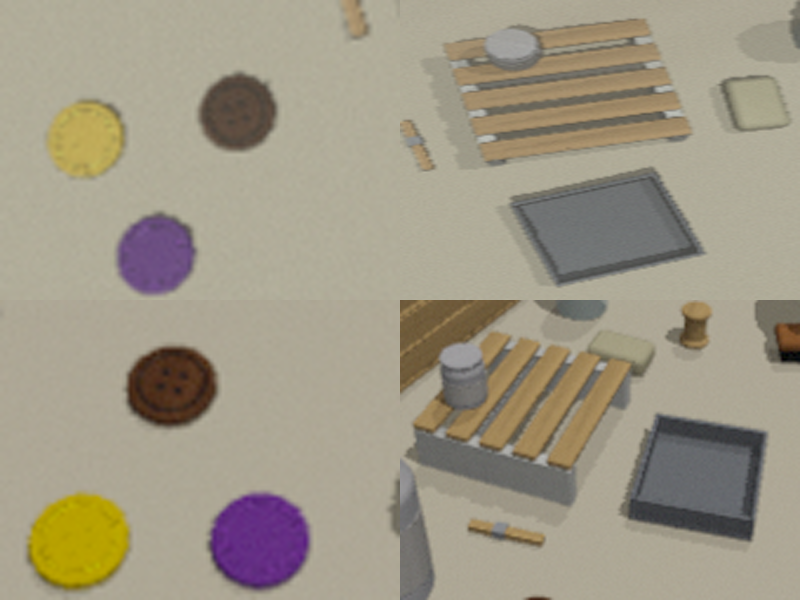

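The crop confirms the brown four-hole button. My rectangle fits came out wrong because of the array's memory layout, so I'll fix that.

```bash
cat >> m.py <<'E'
def rect(P,m):
    n,l,st,c=cv2.connectedComponentsWithStats(m.astype(np.uint8)); k=1+st[1:,4].argmax()
    q=P[(cv2.dilate((l==k).astype(np.uint8),np.ones((5,5)))>0)&m][:,:2]*1000
    return cv2.minAreaRect(np.ascontiguousarray(q,dtype=np.float32))
def measure(s,tb=(.40,.62,-.15,.12)):
    P=cloud(s);X,Y,Z=P[...,0],P[...,1],P[...,2]
    t=(X>tb[0])&(X<tb[1])&(Y>tb[2])&(Y<tb[3])
    m=t&(Z>.024)&(Z<.036); print(' tray rim',rect(P,m),m.sum())
    t=(X>.55)&(X<.86)&(Y>-.12)&(Y<.16)
    m=t&(Z>.054)&(Z<.061); print(' slats',rect(P,m),m.sum())
    for v in ((Z>.004)&(Z<.06)&(X>.3)&(X<.9)&(Y>-.3)&(Y<.3),):pass
E
python3 - <<'E'
from m import *
for n in('top','side'):
    s=dict(np.load(n+'0.npz'));measure(s)
    P=cloud(s)
s=dict(np.load('top0.npz'))
for nm,u,v,h in(('slat front L',219,191,.058),('slat front R',292,179,.058),('slat back L',206,127,.058),('slat back R',276,113,.058),('tray fl',245,265,.03),('fr',297,240,.03),('bl',229,219,.03),('br',280,200,.03)): print(nm,ray(s,u,v,h).round(3))
E
```

```text
tray rim ((442.5423583984375, -19.89447021484375), (119.38240051269531, 129.97125244140625), 17.808988571166992) 414
 slats ((598.4229736328125, 0.9147415161132812), (25.370441436767578, 173.56651306152344), 10.945295333862305) 3431
 tray rim ((442.11236572265625, -19.79682159423828), (119.00625610351562, 133.97525024414062), 17.0628719329834) 513
 slats ((597.2422485351562, 1.9836273193359375), (25.789466857910156, 175.86029052734375), 11.054666519165039) 2169
slat front L [0.541 0.076 0.058]
slat front R [ 0.564 -0.094  0.058]
slat back L [0.696 0.105 0.058]
slat back R [ 0.727 -0.064  0.058]
tray fl [0.37  0.021 0.03 ]
fr [ 0.424 -0.102  0.03 ]
bl [0.477 0.056 0.03 ]
br [ 0.519 -0.067  0.03 ]
```

Run:
```python
from m import *
for n in('top','side'):
    s=dict(np.load(n+'0.npz'));P=cloud(s);X,Y,Z=P[...,0],P[...,1],P[...,2]
    m=(X>.52)&(X<.78)&(Y>-.13)&(Y<.14)&(Z>.053)&(Z<.061)
    m=cv2.morphologyEx(m.astype(np.uint8),cv2.MORPH_OPEN,np.ones((3,3)))>0
    l,k=cv2.connectedComponents(m.astype(np.uint8))[:2]
    print(n,'riser',cv2.minAreaRect(np.ascontiguousarray(P[m][:,:2]*1000,dtype=np.float32)))
    for nm,b in(('det',(.55,.75,.17,.36)),('spool',(.5,.65,-.28,-.18)),('soap',(.55,.72,-.18,-.1)),('peg',(.5,.6,.1,.19))):
        q=P[(X>b[0])&(X<b[1])&(Y>b[2])&(Y<b[3])&(Z>.008)]
        print('  ',nm,q.min(0).round(3),q.max(0).round(3))
```

```text
top riser ((634.8544921875, 7.937034606933594), (171.34988403320312, 174.0980987548828), 10.913531303405762)
   det [0.579 0.202 0.008] [0.65  0.271 0.213]
   spool [ 0.545 -0.257  0.008] [ 0.614 -0.18   0.052]
   soap [ 0.579 -0.18   0.008] [ 0.656 -0.128  0.029]
   peg [0.532 0.127 0.008] [0.598 0.151 0.014]
side riser ((632.5241088867188, 8.7852783203125), (170.3678741455078, 175.7117462158203), 10.709700584411621)
   det [0.577 0.206 0.008] [0.642 0.277 0.21 ]
   spool [ 0.543 -0.262  0.008] [ 0.586 -0.181  0.049]
   soap [ 0.578 -0.179  0.009] [ 0.654 -0.128  0.027]
   peg [0.531 0.127 0.008] [0.599 0.152 0.011]
```

Emit:
{"fn": "step_arm", "kwargs": {"deltas": [{"travel": [0.03, 0.04, 0]}, {"travel": [0.03, 0.04, 0]}, {"travel": [0.03, 0.04, 0]}, {"travel": [0.03, 0.04, 0]}, {"travel": [0.03, 0.04, 0]}], "grip_force": 30}}

```text
invalid input at $.deltas[0]: expected keys gripper, travel, rot
```

Emit:
{"fn": "step_arm", "kwargs": {"deltas": [{"gripper": 0, "travel": [0.034, 0.036, 0], "rot": [0, 0, 0]}, {"gripper": 0, "travel": [0.034, 0.036, 0], "rot": [0, 0, 0]}, {"gripper": 0, "travel": [0.034, 0.036, 0], "rot": [0, 0, 0]}, {"gripper": 0, "travel": [0.034, 0.036, 0], "rot": [0, 0, 0]}, {"gripper": 0, "travel": [0.034, 0.036, 0], "rot": [0, 0, 0]}], "grip_force": 30}}

```text
clock: 0.52
tcp_pos: [0.3573, -0.5397, 0.2309]
orientation: [-0.0, 0.989, 0.149, -0.0]
contact_force: [0.8, 0.3, -0.0]
gripper_width: 0.0853
gripper_force: 0.0
```

Emit:
{"fn": "step_arm", "kwargs": {"deltas": [{"gripper": 0, "travel": [0.034, 0.036, 0], "rot": [0, 0, 0]}, {"gripper": 0, "travel": [0.034, 0.036, 0], "rot": [0, 0, 0]}, {"gripper": 0, "travel": [0.034, 0.036, 0], "rot": [0, 0, 0]}, {"gripper": 0, "travel": [0, 0.04, 0], "rot": [0, 0, 0]}, {"gripper": 0, "travel": [0, 0.04, 0], "rot": [0, 0, 0]}]}}

```text
clock: 0.93
tcp_pos: [0.4438, -0.3683, 0.2306]
orientation: [-0.0, 0.989, 0.15, 0.0]
contact_force: [0.2, 0.4, 0.3]
gripper_width: 0.0854
gripper_force: 0.0
```

Emit:
{"fn": "step_arm", "kwargs": {"deltas": [{"gripper": 60, "travel": [0, 0.04, 0], "rot": [0, 0, 0]}, {"gripper": 60, "travel": [0, 0.04, 0], "rot": [0, 0, 0]}, {"gripper": 60, "travel": [0, 0.04, 0], "rot": [0, 0, 0]}, {"gripper": 60, "travel": [0, 0.04, 0], "rot": [0, 0, 0]}, {"gripper": 60, "travel": [0, 0.04, 0], "rot": [0, 0, 0]}]}}

```text
clock: 1.35
tcp_pos: [0.4417, -0.1687, 0.2312]
orientation: [-0.0, 0.989, 0.149, -0.0]
contact_force: [1.3, 0.6, 0.6]
gripper_width: 0.0652
gripper_force: 0.0
```

Emit:
{"fn": "step_arm", "kwargs": {"deltas": [{"gripper": 60, "travel": [0, 0.04, 0], "rot": [0, 0, 0]}, {"gripper": 60, "travel": [0, 0.04, 0], "rot": [0, 0, 0]}, {"gripper": 60, "travel": [0, 0.04, 0], "rot": [0, 0, 0]}, {"gripper": 60, "travel": [0, 0.04, 0], "rot": [0, 0, 0]}, {"gripper": 60, "travel": [0, 0.04, 0], "rot": [0, 0, 0]}]}}

```text
clock: 1.77
tcp_pos: [0.4418, 0.0313, 0.2313]
orientation: [0.0, 0.989, 0.149, 0.0]
contact_force: [1.8, -0.8, -0.6]
gripper_width: 0.0655
gripper_force: 0.0
```

Emit:
{"fn": "step_arm", "kwargs": {"deltas": [{"gripper": 92, "travel": [0.0087, 0.0346, 0], "rot": [0, 0, 0]}, {"gripper": 92, "travel": [0.0087, 0.0346, -0.02], "rot": [0, 0, 0]}, {"gripper": 92, "travel": [0.0087, 0.0346, -0.02], "rot": [0, 0, 0]}, {"gripper": 92, "travel": [0.0087, 0.0346, -0.02], "rot": [0, 0, 0]}, {"gripper": 92, "travel": [0.0087, 0.0346, -0.02], "rot": [0, 0, 0]}]}}

```text
clock: 2.18
tcp_pos: [0.4859, 0.2042, 0.1503]
orientation: [0.0, 0.989, 0.149, 0.0]
contact_force: [0.7, -0.1, 0.7]
gripper_width: 0.0544
gripper_force: 0.0
```

Emit:
{"fn": "step_arm", "kwargs": {"deltas": [{"gripper": 92, "travel": [0, 0, -0.03], "rot": [0, 0, 0]}, {"gripper": 92, "travel": [0, 0, -0.03], "rot": [0, 0, 0]}, {"gripper": 92, "travel": [0, 0, -0.03], "rot": [0, 0, 0]}, {"gripper": 92, "travel": [0, 0, 0], "rot": [0, 0, 0]}, {"gripper": 92, "travel": [0, 0, 0], "rot": [0, 0, 0]}]}}

```text
clock: 2.6
tcp_pos: [0.4848, 0.2021, 0.0603]
orientation: [0.001, 0.989, 0.149, -0.002]
contact_force: [0.1, -0.5, -0.4]
gripper_width: 0.0543
gripper_force: 0.0
```

Run:
```python
from m import *
b=snap('side');print(status.get_state()['tcp_pos'])
P=cloud(b);X,Y,Z=P[...,0],P[...,1],P[...,2]
m=(X>.43)&(X<.56)&(Y>.14)&(Y<.28)&(Z>.015)&(Z<.2); print(np.sort(Z[m])[:30].round(3))
v0,u0=230,170
cv2.imwrite('pics/s1.png',cv2.resize(b['pixels'][v0-90:v0+90,u0-50:u0+150,::-1],(800,600)[:2],interpolation=cv2.INTER_CUBIC))
```

```text
[0.48569027 0.20234577 0.06160816]
[0.061 0.063 0.064 0.065 0.065 0.065 0.066 0.066 0.066 0.067 0.067 0.067
 0.067 0.067 0.068 0.068 0.068 0.068 0.068 0.068 0.068 0.07  0.07  0.07
 0.07  0.071 0.071 0.071 0.071 0.071]
```

View pics/s1.png

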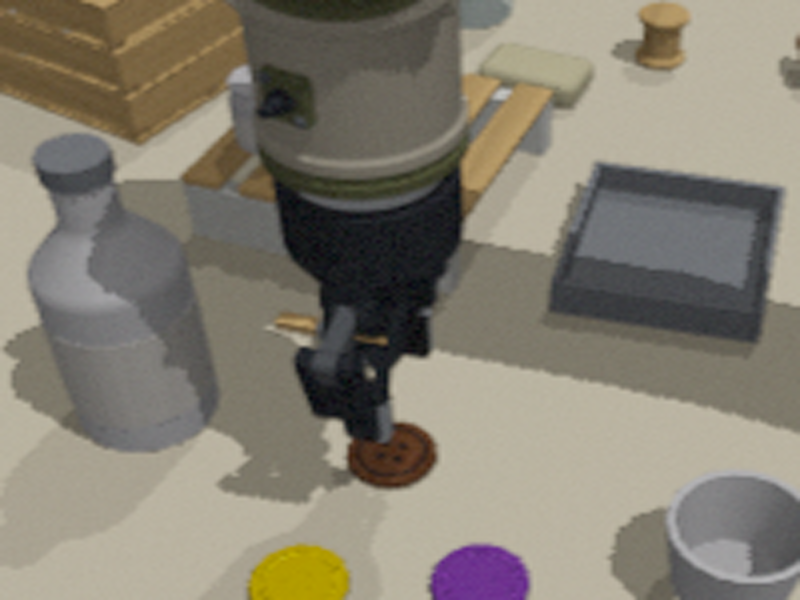

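The picture shows the gripper astride the button at (392,455) in the crop, clear of the bottle. The fingertips stand about 5 mm above the TCP. I'll go down in small steps and watch the force.

Emit:
{"fn": "step_arm", "kwargs": {"deltas": [{"gripper": 92, "travel": [0, 0.001, -0.025], "rot": [0, 0, 0]}, {"gripper": 92, "travel": [0, 0, -0.02], "rot": [0, 0, 0]}, {"gripper": 92, "travel": [0, 0, -0.008], "rot": [0, 0, 0]}, {"gripper": 92, "travel": [0, 0, -0.005], "rot": [0, 0, 0]}, {"gripper": 92, "travel": [0, 0, -0.003], "rot": [0, 0, 0]}]}}

```text
clock: 3.07
tcp_pos: [0.4864, 0.2035, 0.0012]
orientation: [-0.0, 0.989, 0.149, 0.001]
contact_force: [-0.2, 0.3, 0.0]
gripper_width: 0.0545
gripper_force: 0.0
```

Emit:
{"fn": "step_arm", "kwargs": {"deltas": [{"gripper": 92, "travel": [0, 0, -0.001], "rot": [0, 0, 0]}, {"gripper": 92, "travel": [0, 0, -0.001], "rot": [0, 0, 0]}, {"gripper": 140, "travel": [0, 0, 0], "rot": [0, 0, 0]}, {"gripper": 140, "travel": [0, 0, 0], "rot": [0, 0, 0]}, {"gripper": 140, "travel": [0, 0, 0], "rot": [0, 0, 0]}]}}

```text
clock: 3.48
tcp_pos: [0.4862, 0.2036, -0.0007]
orientation: [-0.0, 0.989, 0.149, 0.001]
contact_force: [-0.6, -0.5, 5.9]
gripper_width: 0.0438
gripper_force: 29.6
```

Emit:
{"fn": "step_arm", "kwargs": {"deltas": [{"gripper": 140, "travel": [0, 0, 0], "rot": [0, 0, 0]}, {"gripper": 140, "travel": [0, 0, 0], "rot": [0, 0, 0]}]}}

```text
clock: 3.65
tcp_pos: [0.4862, 0.2036, -0.0007]
orientation: [-0.0, 0.989, 0.149, 0.001]
contact_force: [-1.5, -0.3, 6.7]
gripper_width: 0.0441
gripper_force: 29.6
```

Emit:
{"fn": "step_arm", "kwargs": {"deltas": [{"gripper": 140, "travel": [0, 0, 0.01], "rot": [0, 0, 0]}, {"gripper": 140, "travel": [0, 0, 0.03], "rot": [0, 0, 0]}, {"gripper": 140, "travel": [0, 0, 0.04], "rot": [0, 0, 0]}, {"gripper": 140, "travel": [0, -0.02, 0.01], "rot": [0, 0, 0]}, {"gripper": 140, "travel": [-0.005, -0.03, 0], "rot": [0, 0, 0]}]}}

```text
clock: 4.07
tcp_pos: [0.4835, 0.1565, 0.0924]
orientation: [-0.002, 0.989, 0.151, 0.004]
contact_force: [-0.2, -0.7, -1.0]
gripper_width: 0.0444
gripper_force: 30.7
```

Emit:
{"fn": "step_arm", "kwargs": {"deltas": [{"gripper": 140, "travel": [-0.007, -0.035, 0], "rot": [0, 0, 0]}, {"gripper": 140, "travel": [-0.007, -0.035, 0], "rot": [0, 0, 0]}, {"gripper": 140, "travel": [-0.007, -0.035, 0], "rot": [0, 0, 0]}, {"gripper": 140, "travel": [-0.007, -0.035, 0], "rot": [0, 0, 0]}, {"gripper": 140, "travel": [-0.006, -0.032, 0], "rot": [0, 0, 0]}]}}

```text
clock: 4.48
tcp_pos: [0.446, -0.0205, 0.0892]
orientation: [0.0, 0.989, 0.149, 0.0]
contact_force: [0.5, -0.6, 0.1]
gripper_width: 0.0437
gripper_force: 30.7
```

Run:
```python
from m import *
b=snap('side');t=status.get_state();print(t['tcp_pos'],t['gripper_width'],t['gripper_force'])
cv2.imwrite('pics/s2.png',cv2.resize(b['pixels'][120:270,200:400,::-1],(800,600),interpolation=cv2.INTER_CUBIC))
```

```text
[ 0.44381976 -0.02716443  0.0891489 ] 0.043893775388816836 30.754777193069458
```

View pics/s2.png

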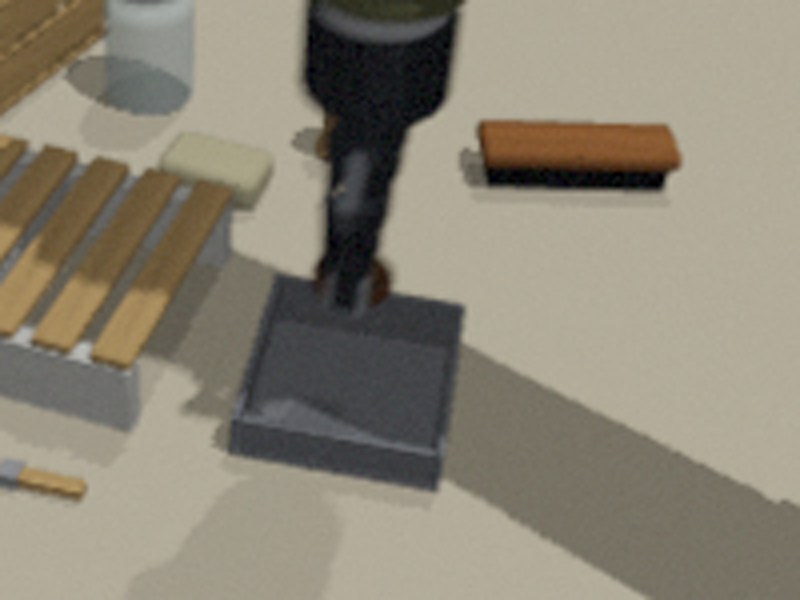

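The button is held level above the tray, at (350,280) in the crop. I'll lower it into the tray.

Emit:
{"fn": "step_arm", "kwargs": {"deltas": [{"gripper": 140, "travel": [0, 0, 0], "rot": [0, 0, 0]}, {"gripper": 140, "travel": [0, 0, -0.03], "rot": [0, 0, 0]}, {"gripper": 140, "travel": [0, 0, -0.025], "rot": [0, 0, 0]}, {"gripper": 140, "travel": [0, 0, -0.015], "rot": [0, 0, 0]}, {"gripper": 140, "travel": [0, 0, -0.008], "rot": [0, 0, 0]}]}}

```text
clock: 4.95
tcp_pos: [0.4473, -0.0179, 0.0152]
orientation: [0.001, 0.989, 0.15, -0.001]
contact_force: [0.5, -0.1, 0.2]
gripper_width: 0.044
gripper_force: 30.8
```

Emit:
{"fn": "step_arm", "kwargs": {"deltas": [{"gripper": 140, "travel": [0, 0, -0.003], "rot": [0, 0, 0]}, {"gripper": 140, "travel": [0, 0, -0.002], "rot": [0, 0, 0]}, {"gripper": 140, "travel": [0, 0, 0], "rot": [0, 0, 0]}]}}

```text
clock: 5.2
tcp_pos: [0.4476, -0.0182, 0.0111]
orientation: [0.001, 0.989, 0.15, -0.0]
contact_force: [-0.4, -0.4, 0.1]
gripper_width: 0.0442
gripper_force: 30.8
```

Emit:
{"fn": "step_arm", "kwargs": {"deltas": [{"gripper": 140, "travel": [0, 0, -0.003], "rot": [0, 0, 0]}, {"gripper": 140, "travel": [0, 0, -0.002], "rot": [0, 0, 0]}, {"gripper": 140, "travel": [0, 0, -0.0005], "rot": [0, 0, 0]}, {"gripper": 140, "travel": [0, 0, 0], "rot": [0, 0, 0]}]}}

```text
clock: 5.53
tcp_pos: [0.4475, -0.0187, 0.0059]
orientation: [0.001, 0.989, 0.149, -0.0]
contact_force: [0.4, 0.2, -0.6]
gripper_width: 0.0442
gripper_force: 30.8
```

Emit:
{"fn": "step_arm", "kwargs": {"deltas": [{"gripper": 140, "travel": [0, 0, -0.001], "rot": [0, 0, 0]}, {"gripper": 90, "travel": [0, 0, 0], "rot": [0, 0, 0]}, {"gripper": 90, "travel": [0, 0, 0], "rot": [0, 0, 0]}, {"gripper": 90, "travel": [0, 0, 0], "rot": [0, 0, 0]}, {"gripper": 90, "travel": [0, 0, 0.01], "rot": [0, 0, 0]}]}}

```text
clock: 5.95
tcp_pos: [0.4468, -0.0186, 0.0138]
orientation: [0.001, 0.989, 0.15, -0.001]
contact_force: [0.0, 0.1, 0.6]
gripper_width: 0.0553
gripper_force: 0.0
```

Emit:
{"fn": "step_arm", "kwargs": {"deltas": [{"gripper": 90, "travel": [0, 0, 0.03], "rot": [0, 0, 0]}, {"gripper": 90, "travel": [0, 0, 0.04], "rot": [0, 0, 0]}, {"gripper": 130, "travel": [0.01, -0.041, 0.01], "rot": [0, 0, 0]}, {"gripper": 130, "travel": [0.01, -0.041, 0], "rot": [0, 0, 0]}, {"gripper": 130, "travel": [0.01, -0.041, 0], "rot": [0, 0, 0]}]}}

```text
clock: 6.37
tcp_pos: [0.4771, -0.1409, 0.0957]
orientation: [0.001, 0.989, 0.15, 0.0]
contact_force: [0.7, 0.6, -0.3]
gripper_width: 0.0422
gripper_force: 0.0
```

Emit:
{"fn": "step_arm", "kwargs": {"deltas": [{"gripper": 130, "travel": [0, -0.041, 0], "rot": [0, 0, 0]}, {"gripper": 130, "travel": [0, -0.041, 0], "rot": [0, 0, 0]}, {"gripper": 130, "travel": [0, 0, 0], "rot": [0, 0, 0]}]}}

```text
clock: 6.62
tcp_pos: [0.4745, -0.231, 0.0935]
orientation: [0.002, 0.99, 0.143, -0.002]
contact_force: [-0.1, -0.5, -0.0]
gripper_width: 0.0417
gripper_force: 0.0
```

Run:
```python
from m import *
a=snap('top');b=snap('side');t=status.get_state();print(t['tcp_pos'],t['gripper_width'])
for s in(a,b): 
    try: measure(s)
    except Exception as e: print(e)
for s in (a,b):
    P=cloud(s);X,Y,Z=P[...,0],P[...,1],P[...,2]
    hsv=cv2.cvtColor(s['pixels'],cv2.COLOR_RGB2HSV)
    m=(X>.38)&(X<.50)&(Y>-.08)&(Y<.05)&(Z<.02)&(hsv[...,1]>90)&((hsv[...,0]<20)); print(m.sum(),P[m].mean(0).round(4),P[m].min(0).round(3),P[m].max(0).round(3))
i1=cv2.resize(a['pixels'][150:290,200:340,::-1],(400,400),interpolation=cv2.INTER_CUBIC);i2=cv2.resize(b['pixels'][140:270,220:350,::-1],(400,400),interpolation=cv2.INTER_CUBIC)
cv2.imwrite('pics/s3.png',np.hstack([i1,i2]))
```

```text
[ 0.47555944 -0.22349859  0.09389685] 0.04199734482066818
 tray rim ((442.5516052246094, -20.00861358642578), (119.55809020996094, 130.0087127685547), 17.790315628051758) 410
 slats ((598.3151245117188, 1.1391983032226562), (25.752622604370117, 173.33949279785156), 11.203787803649902) 3439
 tray rim ((442.0328369140625, -19.20556640625), (119.12389373779297, 133.41061401367188), 17.030235290527344) 517
 slats ((686.079833984375, 20.031578063964844), (62.517539978027344, 175.13204956054688), 11.132222175598145) 2159
1 [ 0.4404 -0.0285  0.0149] [ 0.44  -0.029  0.015] [ 0.44  -0.029  0.015]
205 [ 0.4465 -0.0148  0.0109] [ 0.425 -0.039  0.003] [0.472 0.006 0.014]
```

View pics/s3.png

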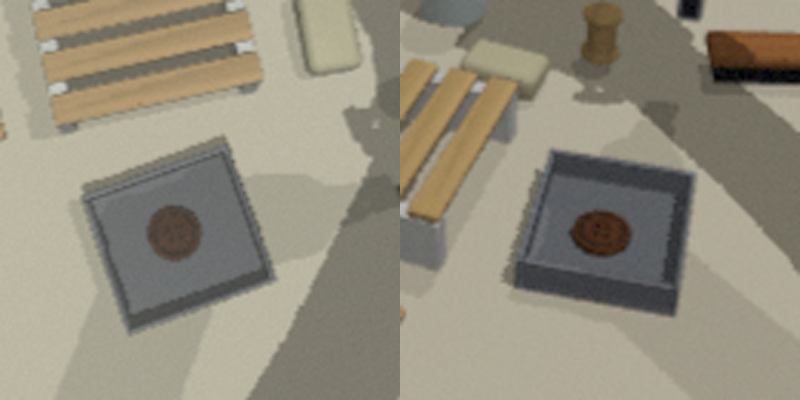

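Both views show the button flat on the tray floor, near the centre. Next I grip the tray's right wall near its rear end and slide the tray in.

Emit:
{"fn": "step_arm", "kwargs": {"deltas": [{"gripper": 180, "travel": [-0.01, 0.034, 0], "rot": [0, 0, 0]}, {"gripper": 180, "travel": [-0.01, 0.034, 0], "rot": [0, 0, 0]}, {"gripper": 180, "travel": [-0.01, 0.034, -0.02], "rot": [0, 0, 0]}, {"gripper": 180, "travel": [-0.01, 0.034, -0.02], "rot": [0, 0, 0]}, {"gripper": 180, "travel": [0, 0, 0], "rot": [0, 0, 0]}]}}

```text
clock: 7.13
tcp_pos: [0.436, -0.0771, 0.0545]
orientation: [-0.002, 0.988, 0.157, -0.001]
contact_force: [-0.6, -0.0, 0.2]
gripper_width: 0.0254
gripper_force: 0.0
```

Emit:
{"fn": "step_arm", "kwargs": {"deltas": [{"gripper": 180, "travel": [0, 0, 0], "rot": [0, 0, 0]}, {"gripper": 180, "travel": [0, 0, 0], "rot": [0, 0, 0]}]}}

```text
clock: 7.3
tcp_pos: [0.4376, -0.0869, 0.0559]
orientation: [0.001, 0.989, 0.151, -0.001]
contact_force: [0.7, -0.1, -0.4]
gripper_width: 0.025
gripper_force: 0.0
```

Emit:
{"fn": "step_arm", "kwargs": {"deltas": [{"gripper": 180, "travel": [0, 0, -0.02], "rot": [0, 0, 0]}, {"gripper": 180, "travel": [0, 0, -0.015], "rot": [0, 0, 0]}, {"gripper": 180, "travel": [0, 0, -0.007], "rot": [0, 0, 0]}, {"gripper": 180, "travel": [0, 0, -0.003], "rot": [0, 0, 0]}, {"gripper": 180, "travel": [0, 0, 0], "rot": [0, 0, 0]}]}}

```text
clock: 7.72
tcp_pos: [0.4376, -0.0895, 0.0105]
orientation: [0.001, 0.989, 0.148, -0.001]
contact_force: [-1.1, 0.2, 0.4]
gripper_width: 0.0252
gripper_force: 0.0
```

Emit:
{"fn": "step_arm", "kwargs": {"deltas": [{"gripper": 210, "travel": [0, 0, 0], "rot": [0, 0, 0]}, {"gripper": 230, "travel": [0, 0, 0], "rot": [0, 0, 0]}, {"gripper": 255, "travel": [0, 0, 0], "rot": [0, 0, 0]}, {"gripper": 255, "travel": [0, 0, 0], "rot": [0, 0, 0]}, {"gripper": 255, "travel": [0, 0, 0], "rot": [0, 0, 0]}], "grip_force": 30}}

```text
clock: 8.13
tcp_pos: [0.4376, -0.089, 0.0113]
orientation: [0.001, 0.989, 0.149, -0.0]
contact_force: [-1.5, -1.3, 7.4]
gripper_width: 0.004
gripper_force: 30.7
```

Emit:
{"fn": "step_arm", "kwargs": {"deltas": [{"gripper": 255, "travel": [0.005, 0, 0], "rot": [0, 0, -0.14]}, {"gripper": 255, "travel": [0.008, 0, 0], "rot": [0, 0, -0.22]}, {"gripper": 255, "travel": [0.008, 0, 0], "rot": [0, 0, -0.22]}, {"gripper": 255, "travel": [0.008, 0, 0], "rot": [0, 0, -0.22]}, {"gripper": 255, "travel": [0.008, 0, 0], "rot": [0, 0, -0.22]}]}}

```text
clock: 8.55
tcp_pos: [0.471, -0.0889, 0.0113]
orientation: [0.002, 0.995, 0.096, -0.003]
contact_force: [-11.5, 0.2, 14.7]
gripper_width: 0.004
gripper_force: 34.0
```

Emit:
{"fn": "step_arm", "kwargs": {"deltas": [{"gripper": 255, "travel": [0, 0, 0], "rot": [0, 0, 0]}, {"gripper": 255, "travel": [0, 0, 0], "rot": [0, 0, 0]}]}}

```text
clock: 8.72
tcp_pos: [0.4735, -0.0888, 0.0113]
orientation: [0.001, 0.995, 0.096, -0.001]
contact_force: [-3.4, -0.3, 9.4]
gripper_width: 0.004
gripper_force: 31.0
```

```bash
cat >> m.py <<'E'
def local(s,floor=False,ps=11.0,bay=(.6005,.0012)):
    """rim points in bay axes (top calibration)"""
    P=cloud(s);e=np.deg2rad(ps);R=np.array([[np.cos(e),np.sin(e)],[-np.sin(e),np.cos(e)]])
    q=(P[...,:2]-bay)@R.T
    return q,P[...,2]
E
python3 - <<'E'
from m import *
a=snap('top');t=status.get_state();print(t['tcp_pos'],t['orientation'].round(3),t['contact_force'])
b=snap('side')
for s in(a,b):
    q,Z=local(s);px=s['pixels'];hsv=cv2.cvtColor(px,cv2.COLOR_RGB2HSV)
    m=(q[...,0]>-.20)&(q[...,0]<-.045)&(abs(q[...,1])<.085)&(Z>.022)&(Z<.034)&(hsv[...,2]<130)
    r=cv2.minAreaRect(np.ascontiguousarray(q[m]*1000,dtype=np.float32)); print(r,m.sum())
    for nm,w,ax,lo in(('left',m&(q[...,1]>.045)&(q[...,0]<-.07),0,None),('rear',m&(q[...,0]<-.155)&(abs(q[...,1])<.05),1,None)):
        f=np.polyfit(q[w][:,ax],q[w][:,1-ax],1) if w.sum()>8 else None; print(nm,w.sum(),f,q[w].mean(0) if w.sum() else '')
i1=cv2.resize(a['pixels'][130:270,200:340,::-1],(400,400),interpolation=cv2.INTER_CUBIC);i2=cv2.resize(b['pixels'][140:270,200:330,::-1],(400,400),interpolation=cv2.INTER_CUBIC)
cv2.imwrite('pics/s4.png',np.hstack([i1,i2]))
E
```

```text
[ 0.47349211 -0.08882283  0.01132555] [ 0.001  0.995  0.096 -0.001] [-3.57694207 -0.01137406  9.50874937]
((-112.32118225097656, -10.655380249023438), (128.76708984375, 147.43731689453125), 0.306881308555603) 279
left 70 [0.05436232 0.06731474] [-0.13018389  0.06023764]
rear 71 [ 0.01008564 -0.17373708] [-0.17379985 -0.00622408]
((-113.490478515625, 1.1674041748046875), (131.12106323242188, 162.23269653320312), 2.051769495010376) 522
left 178 [0.04579696 0.06900824] [-0.12892215  0.063104  ]
rear 74 [-0.0059914  -0.17548992] [-0.17550799  0.00301552]
```

View pics/s4.png

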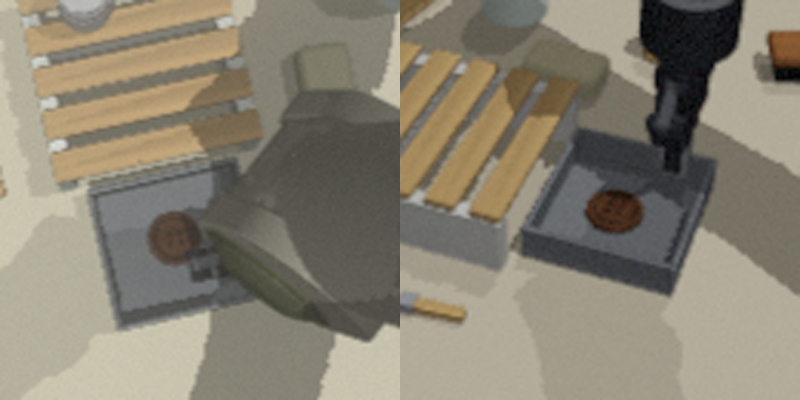

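Top crop: the tray at (175,245) is square to the riser mouth and about 2 mm right of the middle line, and the button is flat. I'll correct that offset and slide on.

Emit:
{"fn": "step_arm", "kwargs": {"deltas": [{"gripper": 255, "travel": [0.0065, 0.0022, 0], "rot": [0, 0, 0]}, {"gripper": 255, "travel": [0.0065, 0.0022, 0], "rot": [0, 0, 0]}, {"gripper": 255, "travel": [0.007, 0.0014, 0], "rot": [0, 0, 0]}, {"gripper": 255, "travel": [0.007, 0.0014, 0], "rot": [0, 0, 0]}, {"gripper": 255, "travel": [0.007, 0.0014, 0], "rot": [0, 0, 0]}]}}

```text
clock: 9.23
tcp_pos: [0.5045, -0.0815, 0.0113]
orientation: [0.003, 0.995, 0.096, -0.004]
contact_force: [-14.5, -2.1, 18.1]
gripper_width: 0.0042
gripper_force: 34.5
```

Emit:
{"fn": "step_arm", "kwargs": {"deltas": [{"gripper": 255, "travel": [0.007, 0.0014, 0], "rot": [0, 0, 0]}, {"gripper": 255, "travel": [0.007, 0.0014, 0], "rot": [0, 0, 0]}, {"gripper": 255, "travel": [0.007, 0.0014, 0], "rot": [0, 0, 0]}, {"gripper": 255, "travel": [0.007, 0.0014, 0], "rot": [0, 0, 0]}]}}

```text
clock: 9.57
tcp_pos: [0.5326, -0.0759, 0.0113]
orientation: [0.003, 0.995, 0.096, -0.004]
contact_force: [-11.7, -2.5, 16.2]
gripper_width: 0.0044
gripper_force: 33.9
```

Emit:
{"fn": "step_arm", "kwargs": {"deltas": [{"gripper": 255, "travel": [0.004, 0.0008, 0], "rot": [0, 0, 0]}, {"gripper": 255, "travel": [0, 0, 0], "rot": [0, 0, 0]}, {"gripper": 190, "travel": [0, 0, 0], "rot": [0, 0, 0]}, {"gripper": 190, "travel": [0, 0, 0], "rot": [0, 0, 0]}, {"gripper": 190, "travel": [0, 0, 0.005], "rot": [0, 0, 0]}]}}

```text
clock: 9.98
tcp_pos: [0.5404, -0.0735, 0.0155]
orientation: [0.001, 0.995, 0.096, -0.001]
contact_force: [0.4, 0.7, 0.3]
gripper_width: 0.0217
gripper_force: 0.0
```

Emit:
{"fn": "step_arm", "kwargs": {"deltas": [{"gripper": 190, "travel": [0, 0, 0.03], "rot": [0, 0, 0]}, {"gripper": 190, "travel": [0, 0, 0.03], "rot": [0, 0, 0]}, {"gripper": 75, "travel": [-0.027, 0.016, 0.015], "rot": [0, 0, 0]}, {"gripper": 75, "travel": [-0.027, 0.016, 0], "rot": [0, 0, 0]}, {"gripper": 75, "travel": [-0.027, 0.016, 0], "rot": [0, 0, 0]}]}}

```text
clock: 10.4
tcp_pos: [0.4594, -0.0253, 0.092]
orientation: [0.001, 0.995, 0.095, 0.001]
contact_force: [0.4, 0.9, 1.4]
gripper_width: 0.0573
gripper_force: 0.0
```

Emit:
{"fn": "step_arm", "kwargs": {"deltas": [{"gripper": 75, "travel": [0, 0, 0], "rot": [0, 0, 0]}, {"gripper": 75, "travel": [0, 0, 0], "rot": [0, 0, 0]}]}}

```text
clock: 10.57
tcp_pos: [0.4587, -0.0248, 0.0914]
orientation: [0.001, 0.995, 0.097, -0.001]
contact_force: [0.5, 0.8, 0.1]
gripper_width: 0.0601
gripper_force: 0.0
```

Run:
```python
from m import *
a=snap('top');t=status.get_state();print(t['tcp_pos'],t['orientation'].round(3),t['contact_force'],t['gripper_width'])
b=snap('side')
e=np.deg2rad(11);R=np.array([[np.cos(e),np.sin(e)],[-np.sin(e),np.cos(e)]]);print('tcp local',R@(t['tcp_pos'][:2]-[.6005,.0012]))
for s in(a,b):
    q,Z=local(s);hsv=cv2.cvtColor(s['pixels'],cv2.COLOR_RGB2HSV)
    m=(q[...,0]>-.13)&(q[...,0]<-.055)&(abs(q[...,1])<.085)&(Z>.022)&(Z<.034)&(hsv[...,2]<130)
    for nm,w,ax in(('left',m&(q[...,1]>.05)&(q[...,0]<-.065),0),('right',m&(q[...,1]<-.05)&(q[...,0]<-.065),0),('rear',m&(q[...,0]<-.095)&(abs(q[...,1])<.05),1)):
        print(nm,w.sum(),np.polyfit(q[w][:,ax],q[w][:,1-ax],1) if w.sum()>8 else '',q[w].mean(0) if w.sum() else '')
i1=cv2.resize(a['pixels'][110:250,190:330,::-1],(400,400),interpolation=cv2.INTER_CUBIC);i2=cv2.resize(b['pixels'][130:260,190:320,::-1],(400,400),interpolation=cv2.INTER_CUBIC)
cv2.imwrite('pics/s5.png',np.hstack([i1,i2]))
```

```text
[ 0.46002151 -0.02529631  0.09124014] [ 0.001  0.995  0.096 -0.   ] [-0.07844195 -0.39229273  0.19511333] 0.06064689741620359
tcp local [-0.14295324  0.00079506]
left 2  [-0.06823414  0.06327393]
right 0  
rear 0  
left 83 [0.1475358  0.07717443] [-0.09213243  0.0635816 ]
right 49 [-0.0074254  -0.06030146] [-0.08686392 -0.05965646]
rear 75 [-0.01493881 -0.10944046] [-0.10945833  0.00119616]
```

View pics/s5.png

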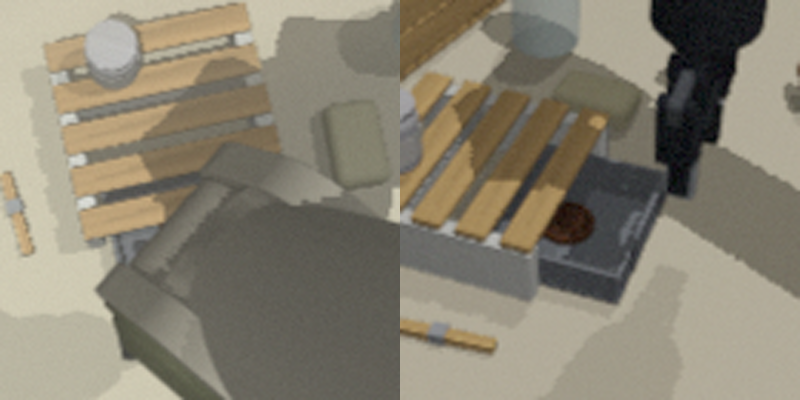

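Side crop: the tray is in the mouth between the cheeks at (600,225), with the button flat at (572,222). I'll lower the spread fingers behind the rear wall and push.

Emit:
{"fn": "step_arm", "kwargs": {"deltas": [{"gripper": 75, "travel": [0, 0, -0.035], "rot": [0, 0, 0]}, {"gripper": 75, "travel": [0, 0, -0.03], "rot": [0, 0, 0]}, {"gripper": 75, "travel": [0, 0, -0.013], "rot": [0, 0, 0]}, {"gripper": 75, "travel": [0, 0, -0.005], "rot": [0, 0, 0]}, {"gripper": 75, "travel": [0, 0, 0], "rot": [0, 0, 0]}]}}

```text
clock: 11.08
tcp_pos: [0.4599, -0.0255, 0.0065]
orientation: [0.001, 0.995, 0.096, -0.001]
contact_force: [-0.9, 1.2, 0.6]
gripper_width: 0.0601
gripper_force: 0.0
```

Emit:
{"fn": "step_arm", "kwargs": {"deltas": [{"gripper": 75, "travel": [0.007, 0.0013, 0], "rot": [0, 0, 0]}, {"gripper": 75, "travel": [0.007, 0.0013, 0], "rot": [0, 0, 0]}, {"gripper": 75, "travel": [0.005, 0.001, 0], "rot": [0, 0, 0]}, {"gripper": 75, "travel": [0.005, 0.001, 0], "rot": [0, 0, 0]}, {"gripper": 75, "travel": [0.005, 0.001, 0], "rot": [0, 0, 0]}]}}

```text
clock: 11.5
tcp_pos: [0.4878, -0.0206, 0.0082]
orientation: [0.001, 0.995, 0.095, -0.001]
contact_force: [-5.9, -0.9, 5.2]
gripper_width: 0.0603
gripper_force: 2.9
```

Emit:
{"fn": "step_arm", "kwargs": {"deltas": [{"gripper": 75, "travel": [0.005, 0.001, 0], "rot": [0, 0, 0]}, {"gripper": 75, "travel": [0.005, 0.001, 0], "rot": [0, 0, 0]}, {"gripper": 75, "travel": [0.005, 0.001, 0], "rot": [0, 0, 0]}, {"gripper": 75, "travel": [0.005, 0.001, 0], "rot": [0, 0, 0]}]}}

```text
clock: 11.83
tcp_pos: [0.5072, -0.0169, 0.0081]
orientation: [0.002, 0.995, 0.095, -0.002]
contact_force: [-6.0, -1.4, 5.1]
gripper_width: 0.0602
gripper_force: 3.1
```

Emit:
{"fn": "step_arm", "kwargs": {"deltas": [{"gripper": 75, "travel": [0.005, 0.001, 0], "rot": [0, 0, 0]}, {"gripper": 75, "travel": [0.004, 0.0008, 0], "rot": [0, 0, 0]}, {"gripper": 75, "travel": [0.004, 0.0008, 0], "rot": [0, 0, 0]}, {"gripper": 75, "travel": [0.003, 0.0006, 0], "rot": [0, 0, 0]}]}}

```text
clock: 12.17
tcp_pos: [0.5235, -0.0136, 0.008]
orientation: [0.002, 0.995, 0.095, -0.002]
contact_force: [-6.2, -1.9, 4.1]
gripper_width: 0.0605
gripper_force: 2.8
```

Emit:
{"fn": "step_arm", "kwargs": {"deltas": [{"gripper": 75, "travel": [0.002, 0.0004, 0], "rot": [0, 0, 0]}, {"gripper": 75, "travel": [0.002, 0.0004, 0], "rot": [0, 0, 0]}]}}

```text
clock: 12.33
tcp_pos: [0.5272, -0.0129, 0.008]
orientation: [0.002, 0.995, 0.095, -0.002]
contact_force: [-6.6, -1.3, 4.7]
gripper_width: 0.0604
gripper_force: 3.2
```

Emit:
{"fn": "step_arm", "kwargs": {"deltas": [{"gripper": 75, "travel": [0.0015, 0.0003, 0], "rot": [0, 0, 0]}, {"gripper": 75, "travel": [0.0015, 0.0003, 0], "rot": [0, 0, 0]}]}}

```text
clock: 12.5
tcp_pos: [0.5301, -0.0122, 0.008]
orientation: [0.002, 0.995, 0.095, -0.002]
contact_force: [-5.6, -1.1, 5.1]
gripper_width: 0.0604
gripper_force: 3.0
```

Emit:
{"fn": "step_arm", "kwargs": {"deltas": [{"gripper": 75, "travel": [0.001, 0.0002, 0], "rot": [0, 0, 0]}]}}

```text
clock: 12.58
tcp_pos: [0.5311, -0.0121, 0.008]
orientation: [0.002, 0.995, 0.095, -0.002]
contact_force: [-9.9, -1.3, 7.6]
gripper_width: 0.0602
gripper_force: 4.7
```

Emit:
{"fn": "step_arm", "kwargs": {"deltas": [{"gripper": 75, "travel": [0.001, 0.0002, 0], "rot": [0, 0, 0]}]}}

```text
clock: 12.67
tcp_pos: [0.5311, -0.0121, 0.0079]
orientation: [0.002, 0.995, 0.095, -0.003]
contact_force: [-11.2, -1.7, 10.0]
gripper_width: 0.0605
gripper_force: 5.7
```

Emit:
{"fn": "step_arm", "kwargs": {"deltas": [{"gripper": 75, "travel": [0.001, 0.0002, 0], "rot": [0, 0, 0]}, {"gripper": 75, "travel": [0.001, 0.0002, 0], "rot": [0, 0, 0]}]}}

```text
clock: 12.83
tcp_pos: [0.5311, -0.0121, 0.0079]
orientation: [0.002, 0.995, 0.095, -0.004]
contact_force: [-16.7, -2.4, 13.4]
gripper_width: 0.0604
gripper_force: 8.5
```

The force is climbing with no further motion at the expected place, so the tray is seated. I'll back off, clear the view and check.

Emit:
{"fn": "step_arm", "kwargs": {"deltas": [{"gripper": 75, "travel": [-0.006, -0.0012, 0], "rot": [0, 0, 0]}, {"gripper": 75, "travel": [-0.015, -0.003, 0], "rot": [0, 0, 0]}, {"gripper": 75, "travel": [-0.015, -0.003, 0], "rot": [0, 0, 0]}, {"gripper": 75, "travel": [0, 0, 0.04], "rot": [0, 0, 0]}, {"gripper": 75, "travel": [0, 0, 0.04], "rot": [0, 0, 0]}]}}

```text
clock: 13.25
tcp_pos: [0.4977, -0.0177, 0.0874]
orientation: [0.001, 0.995, 0.097, -0.003]
contact_force: [1.4, -0.7, 0.3]
gripper_width: 0.0603
gripper_force: 0.0
```

Emit:
{"fn": "step_arm", "kwargs": {"deltas": [{"gripper": 75, "travel": [0, -0.04, 0.04], "rot": [0, 0, 0]}, {"gripper": 75, "travel": [0, -0.04, 0.02], "rot": [0, 0, 0]}, {"gripper": 75, "travel": [0, -0.04, 0], "rot": [0, 0, 0]}, {"gripper": 75, "travel": [0, -0.04, 0], "rot": [0, 0, 0]}, {"gripper": 75, "travel": [0, -0.04, 0], "rot": [0, 0, 0]}]}}

```text
clock: 13.67
tcp_pos: [0.4998, -0.2069, 0.1371]
orientation: [0.002, 0.995, 0.096, 0.001]
contact_force: [0.8, 0.2, 0.6]
gripper_width: 0.0604
gripper_force: 0.0
```

Emit:
{"fn": "step_arm", "kwargs": {"deltas": [{"gripper": 75, "travel": [0, -0.04, 0], "rot": [0, 0, 0]}, {"gripper": 75, "travel": [0, -0.04, 0], "rot": [0, 0, 0]}, {"gripper": 75, "travel": [0, 0, 0], "rot": [0, 0, 0]}, {"gripper": 75, "travel": [0, 0, 0], "rot": [0, 0, 0]}]}}

```text
clock: 14.0
tcp_pos: [0.4989, -0.2875, 0.1358]
orientation: [0.001, 0.996, 0.093, -0.0]
contact_force: [-0.2, 0.6, -0.3]
gripper_width: 0.0601
gripper_force: 0.0
```

Run:
```python
from m import *
a=snap('top');t=status.get_state();print(t['tcp_pos'],t['clock'])
b=snap('side')
for s in(a,b):
    q,Z=local(s);hsv=cv2.cvtColor(s['pixels'],cv2.COLOR_RGB2HSV)
    m=(q[...,0]>-.08)&(q[...,0]<-.051)&(abs(q[...,1])<.085)&(Z>.024)&(Z<.034)&(hsv[...,2]<140)
    w=m&(abs(q[...,1])<.05); print(m.sum(),q[m].min(0).round(4),q[m].max(0).round(4),'rear fit',np.polyfit(q[w][:,1],q[w][:,0],1))
i1=cv2.resize(a['pixels'][100:230,180:310,::-1],(400,400),interpolation=cv2.INTER_CUBIC);i2=cv2.resize(b['pixels'][130:250,170:290,::-1],(400,400),interpolation=cv2.INTER_CUBIC)
cv2.imwrite('pics/s6.png',np.hstack([i1,i2]))
```

```text
[ 0.49937845 -0.28518812  0.13596174] 14.05
133 [-0.0609 -0.0631] [-0.0523  0.0652] rear fit [ 0.00373239 -0.05841718]
106 [-0.0618 -0.076 ] [-0.0512  0.0849] rear fit [ 0.00446204 -0.05959944]
```

View pics/s6.png

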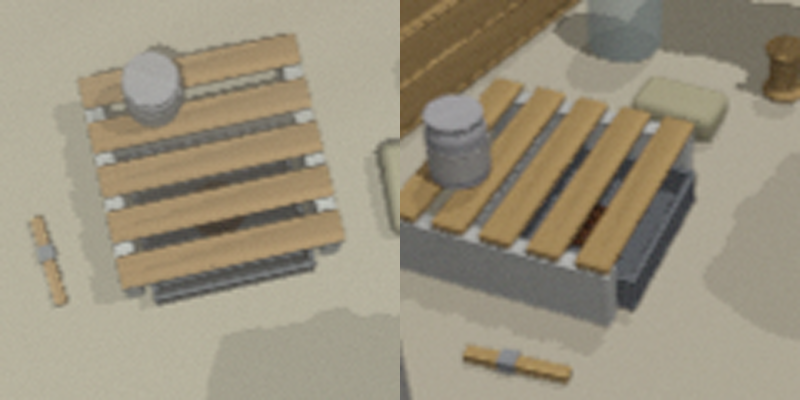

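The tray stands against the stop with its rear edge about 60 mm from the bay point. It is square within about 0.25°, and the button lies flat inside at (222,228) in the top crop and (590,225) in the side crop. Nothing else has moved.

```bash
python3 -c "
from cell import ticket
print(ticket.hand_in())"
```

```text
the job is handed in; nothing more can be done
None
```

The brown button lies flat in the grey tray, the tray sits squarely against the riser's back stop, nothing else looked disturbed in the last pictures, and the job is handed in at about 14 s (no verdict was returned).

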